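# Feed the blue glaze tin down the roller ramp

## Task

Set the blue glaze tin down, without dropping it, upright and lengthways on the raised half of the sloped roller ramp, then let go so that it rolls down by itself and comes to rest against the orange stop. Leave the yellow and the red tin where they stand.

Things in the scene. Friction and masses are not known exactly. Their poses are not given: they have to be found in the camera images.
- tin_blue: Blue rectangular metal glaze tin, 80 (its x) x 52 (its y) x 76 mm high, with steel bands and a black screw cap (28 mm across, 10 mm high) in the middle of its top; about 0.35 kg, stands loose on the table. Grip it across its 52 mm width. Origin: centre of its underside; z up through the cap.
- ramp: Fixed roller ramp, 360 x 94 mm. Origin: on the table under its middle; x points uphill (level), z up. Slope 8 degrees: roller tops at z = 75 mm + 0.14 x. 14 grey rollers, x = -154 to 154 mm, lightly damped: a tin rolls down in 2 to 4 s. Rails 78 mm apart, 10 mm above the rollers. Orange stop at the low end: face at x = -168 mm, 30 mm tall; a tin home there has its origin at x = -129, z = 57 mm.
- tin_yellow: Yellow tin of the same shape, size and frame; not to be used.
- tin_red: Red tin of the same shape, size and frame; not to be used.
Things that resemble listed ones, but are neither listed nor needed, are in the scene too. Of the things like the tin_blue, leave any that is turquoise; of the rest the larger one is meant.

How it is judged:
By the outcome, as a careful person would: the job done as asked, in the order asked, and still so for the second after the job is handed in, with the robot touching nothing.
It also fails if it takes over 38 s, if anything falls off the work surface, if the arm or the gripper's body presses on something with over 40 N, if the wrist force passes 120 N, or if a joint passes its speed limit or range.

## Robot

A 7-joint arm with a two-finger parallel gripper is mounted at the origin on the work surface. World frame = base frame: x ahead of the robot, y to its left, z up, the work surface at z = 0. Lengths are in m, angles in rad, forces in N, time in s.
With the tool pointing down it reaches from about 0.35 to 0.9 m from the base axis. Payload 19.9 kg.
Tool frame: the origin (TCP) lies between the finger pads; the fingertips stand 19 mm ahead of it and the grasp point (between the pads) is the TCP; z points along the fingers, y is the direction in which the jaws open and shut (so a half turn about z gives the same grasp; the last joint's range is limited). The gripper opens to 94 mm and grips with 3 to 60 N. Pads are 16 mm wide; open, the fingers measure 119 mm over their backs; the gripper's body (75 mm by 177 mm) begins 78 mm behind the grasp point.
Start: joints at [-0.042, 0.417, -0.01, 1.614, 0.005, 1.111, -0.053], TCP at [0.625, 0, 0.224] pointing down, gripper open.
Joint ranges: [-2.81, 2.81], [-0.39, 2.02], [-1.27, 1.25], [0.06, 2.57], [-1.19, 4.33], [0.19, 2], [-2.82, 2.82]. Speed limits (rad/s): [1.89, 1.89, 2.39, 2.39, 3.01, 3.01, 3.01].

## Interface

Orientations are given as a 3x3 rotation matrix whose columns are the frame's x, y, z axes.
In Python, from rig import robot gives the robot as it stands. Calls block until the motion is done:
- robot.move_ptp(position, orientation): joint-space move of the TCP to a pose.
- robot.move_linear(position, velocity=0.15, frame=None, threshold=None): straight line of the TCP; frame=None keeps the orientation; velocity is the mean speed in m/s. With threshold (N) it stops when the force on the tool has changed by that much, and returns True; else False.
- robot.goto_joints(angles): joint-space move.
- robot.gripper_to(opening): finger opening in m; the grip force is fixed at half the most; returns when the fingers have stopped.
- robot.pause(seconds).
- robot.ik(position, orientation): joint angles nearest the present ones, or None.
- robot.get_state(): the state.
- robot.grab_frame(name): name is "scene" or "side" or "wrist"; returns the picture (400x640x3 uint8, red, green, blue); there is no depth.
- robot.camera_info(name): a dict with "fx", "fy", "cx", "cy" (pixels), "rvec" (rotation vector, rad) and "tvec" (3), from world to camera coordinates, as OpenCV has them. Camera axes: x right, y down, z forward; pixel columns grow to the right and rows downward; lengths in m; the calibration is good to about 2 mm. The wrist camera is an equidistant fisheye: a pixel r from the principal point sees the ray r / f radians off the axis. A picture is of the moment at which its call begins: read the wrist's pose just before it. camera_info takes no time and is no camera call; for the wrist camera it gives the pose at the moment of the call.
A pose or a line that the arm cannot do raises robot.PlanningError and nothing moves.
- robot.sign_off(): hands the job in, once; it reports no verdict.
The state is a dict: "time": time; "qpos": joint angles; "joint_vel": joint speeds; "effort": joint torques, N m; "ee_pos": TCP position; "tool_rot": TCP orientation; "force": force on the tool from outside, world axes, zero at the start; "moment": the same for the moment, N m; "opening": finger opening in m.
Only numpy, scipy, OpenCV 4.12 (cv2) and the standard library are available. Lean on these libraries where they do the work, as an engineer would, in place of code of your own. Each camera call takes 0.05 s, during which the arm holds its last target. There are 200 camera calls.

## Working session

There is one attempt and no reset: what is moved stays moved. The work goes in short steps, each a Python script; the robot and the scene stay as the last script left them, time stands still between calls to the robot, and variables do not carry over. Pictures are saved under pics/ and viewed, about 8 in all and at most 12, crops included, and the job is handed in when it is done.

```bash
ls; mkdir -p pics; python3 - <<'E'
from rig import robot
import cv2
for n in ("scene","side"):
    cv2.imwrite(f"pics/{n}0.png",robot.grab_frame(n)[:,:,::-1]); print(n,robot.camera_info(n))
print(robot.camera_info("wrist"));print(robot.get_state())
E
```

```text
pics
scene {'fx': 423.7855405164167, 'fy': 423.7855405164167, 'cx': 316.345219708987, 'cy': 199.7431605527106, 'rvec': array([ 1.75013597,  2.1289267 , -0.54320098]), 'tvec': array([ 0.01285215, -0.44091647,  1.3644097 ])}
side {'fx': 463.395273124939, 'fy': 463.395273124939, 'cx': 322.02390696571626, 'cy': 196.46700745213315, 'rvec': array([ 2.05995942, -0.62842854,  0.33870926]), 'tvec': array([-0.3869087 ,  0.23980684,  0.74478684])}
{'fx': 309.70691628693146, 'fy': 309.70691628693146, 'cx': 315.50600403686394, 'cy': 199.24466998589983, 'rvec': array([-2.88218528e+00, -5.48009903e-05,  9.02395730e-04]), 'tvec': array([-0.6251038 , -0.02653187,  0.39073033])}
{'time': 0.1, 'qpos': array([-0.0415245 ,  0.41792135, -0.01031443,  1.61410226,  0.004704  ,
        1.11072288, -0.05301406]), 'joint_vel': array([-2.55779186e-04, -4.29572295e-04, -4.22186290e-04, -2.34272227e-03,
       -7.33855580e-04,  4.63117201e-05,  2.56735540e-04]), 'effort': array([ 7.74739638e-04, -8.52578259e+01,  6.39427956e-01, -4.26696110e+01,
       -4.89651540e-02,  1.64374465e-02, -7.34272044e-05]), 'ee_pos': array([6.24676664e-01, 1.11720011e-05, 2.23888305e-01]), 'tool_rot': array([[-3.06534947e-05,  9.99999365e-01, -1.12676528e-03],
       [ 9.99999996e-01,  3.05563856e-05, -8.62010486e-05],
       [-8.61665640e-05, -1.12676792e-03, -9.99999361e-01]]), 'force': array([ 0.24725415,  0.53540738, -0.58818141]), 'moment': array([-0.01604513,  0.01106511, -0.0031055 ]), 'opening': 0.09420892536906314}
```

View pics/scene0.png

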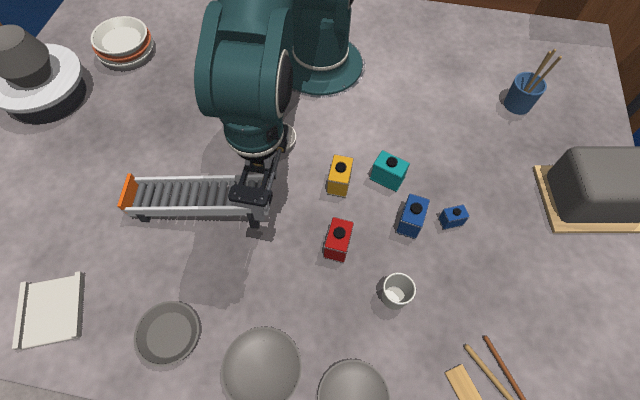

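View pics/side0.png

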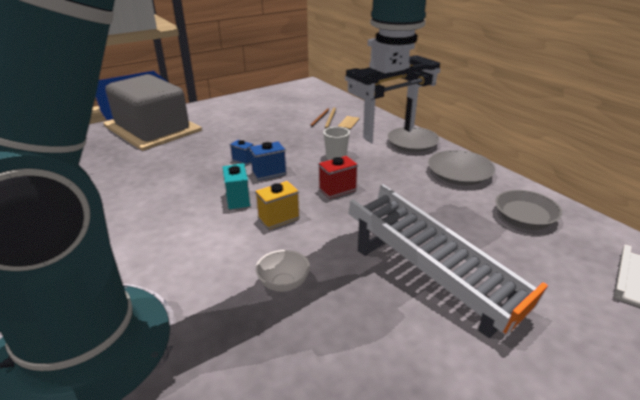

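Scene: the blue target is at about (413,215) with its cap at (416,208). The small blue (454,216) and turquoise (390,170) tins are decoys. The ramp runs from the orange stop (128,192) to its high end at about (265,200), partly hidden by the gripper. In the side view the ramp is fully visible.

```bash
cat > h.py <<'E'
import numpy as np, cv2
from rig import robot
def ray(info,px,fish=False):
    R=cv2.Rodrigues(info["rvec"])[0]; c=-R.T@info["tvec"]
    d=(np.array(px,float)-[info["cx"],info["cy"]])/[info["fx"],info["fy"]]
    if fish:
        r=np.linalg.norm(d)+1e-12; v=np.r_[d/r*np.sin(r),np.cos(r)]
    else: v=np.r_[d,1]
    return c,R.T@v
def onz(info,px,z,fish=False):
    c,v=ray(info,px,fish); return c+v*(z-c[2])/v[2]
def proj(info,P,fish=False):
    p=cv2.Rodrigues(info["rvec"])[0]@np.array(P,float)+info["tvec"]
    if fish:
        r=np.hypot(*p[:2]); a=np.arctan2(r,p[2]); d=p[:2]/(r+1e-12)*a
    else: d=p[:2]/p[2]
    return d*info["fx"]+[info["cx"],info["cy"]]
def shot(name,file=None):
    i=robot.camera_info(name); im=robot.grab_frame(name)[:,:,::-1].copy()
    if file: cv2.imwrite("pics/"+file,im)
    return i,im
E
python3 - <<'E'
from h import *
i=robot.camera_info("scene")
for n,p,z in [("bluecap",(416.5,208),.086),("yellow",(340.5,167),.086),("red",(339,232.5),.086),("teal",(391.5,161.5),.086),("small",(456.5,211.5),.06),
 ("stop far",(130,177),.081),("stop near",(124,207),.081),("railnear lo",(138,215),.065),("railnear hi",(248,211),.1),("railfar lo",(138,180),.065),("railfar hi",(228,180),.1)]:
    print(n,onz(i,p,z).round(3))
s=robot.camera_info("side")
# low-end & high-end of ramp
for n,p,z in [("hi far post",(385,189),.11),("hi near",(352,205),.11),("stop top near",(515,325),.08),("stop top far",(546,287),.08)]:
    print(n,onz(s,p,z).round(3))
E
```

```text
bluecap [0.521 0.33  0.086]
yellow [0.442 0.133 0.086]
red [0.621 0.159 0.086]
teal [0.399 0.257 0.086]
small [0.496 0.432 0.06 ]
stop far [ 0.571 -0.374  0.081]
stop near [ 0.653 -0.354  0.081]
railnear lo [ 0.66  -0.322  0.065]
railnear hi [ 0.615 -0.057  0.1  ]
railfar lo [ 0.567 -0.36   0.065]
railfar hi [ 0.542 -0.127  0.1  ]
hi far post [ 0.594 -0.038  0.11 ]
hi near [ 0.503 -0.047  0.11 ]
stop top near [ 0.537 -0.398  0.08 ]
stop top far [ 0.644 -0.376  0.08 ]
```

```bash
python3 - <<'E'
from h import *
D=np.array([[0,1,0],[1,0,0],[0,0,-1.]])
robot.move_ptp([0.60,-0.20,0.32],D); i,a=shot("wrist","w_ramp.png"); np.save("ramp_i.npy",i,allow_pickle=True)
robot.move_ptp([0.521,0.33,0.25],D); i2,b=shot("wrist","w_tin.png"); np.save("tin_i.npy",i2,allow_pickle=True)
i3,c=shot("scene","scene1.png")
cv2.imwrite("pics/both.png",np.vstack([cv2.resize(c[120:280,80:500],(800,305)),]))
R=cv2.Rodrigues(i["rvec"])[0];print(-R.T@i["tvec"], robot.get_state()["time"])
E
```

```text
[ 0.6007837  -0.12375165  0.47937564] 3.0917
```

View pics/w_ramp.png

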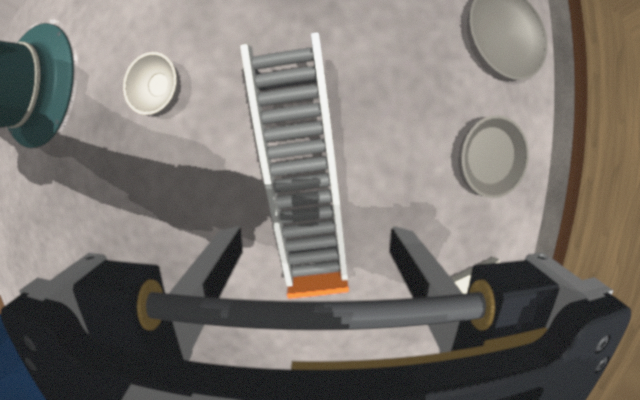

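View pics/w_tin.png

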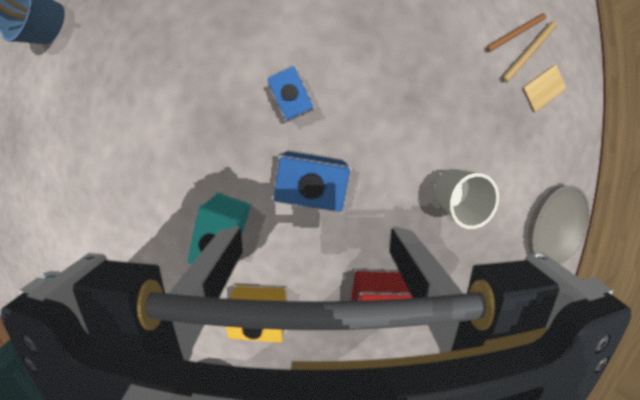

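Wrist view 1 shows the whole ramp, high end at (280,42) and orange stop at (318,285), with the rails as white strips. Wrist view 2 shows the blue tin's top at (312,186) with its long side close to world x; its dark far side face is along the upper edge.

```bash
cat > meas.py <<'E'
from h import *
def rampfit(f,i):
    im=cv2.imread("pics/"+f); m=(im.min(2)>195).astype(np.uint8); m[:, :230]=0; m[:,360:]=0; m[295:]=0
    n,l,s,_=cv2.connectedComponentsWithStats(m); ks=np.argsort(-s[1:,4])[:2]+1; print("rails",s[ks])
    px=np.argwhere(np.isin(l,ks))[:,::-1]
    c0=np.array([.58,-.2]); u=np.array([-.16,.98]); u/=np.linalg.norm(u)
    for _ in range(6):
        P=[]
        for p in px:
            c,v=ray(i,p,True); k=.1405 # z=.085+k*((xy-c0).u)
            t=(.085+k*((c[:2]-c0)@u)-c[2])/(v[2]-k*(v[:2]@u)); P.append((c+t*v)[:2])
        (cx,cy),sz,_a=r=cv2.minAreaRect(np.array(P,np.float32)*1000)
        b=cv2.boxPoints(r)/1000; e=[b[1]-b[0],b[2]-b[1]]; e=max(e,key=np.linalg.norm); u=e/np.linalg.norm(e)*np.sign(e[1]); c0=np.array([cx,cy])/1000
    print("ramp centre",c0,"size",sz,"yaw",np.degrees(np.arctan2(u[1],u[0])))
    o=(im[:,:,2]>180)&(im[:,:,1]<140)&(im[:,:,0]<80); o[:, :250]=0;o[:,380:]=0
    q=np.argwhere(o)[:,::-1]; print("orange n",len(q),"rows",q[:,1].min(),q[:,1].max())
    for d,h in((-.168,.082),): print("pred stop top px",proj(i,np.r_[c0+d*u,h],True), "orange top-edge median",np.median(q[q[:,1]<q[:,1].min()+14],0))
    return c0,u
def tinfit(f,i,vth=(0,255),z=.076):
    im=cv2.imread("pics/"+f); h=cv2.cvtColor(im,cv2.COLOR_BGR2HSV)
    m=((h[:,:,0]>100)&(h[:,:,0]<125)&(h[:,:,1]>130)&(h[:,:,2]>150)).astype(np.uint8); m[:140]=0
    n,l,s,_=cv2.connectedComponentsWithStats(m); k=np.argmax(s[1:,4])+1
    px=np.argwhere(l==k)[:,::-1]
    P=np.array([onz(i,p,z,True)[:2] for p in px],np.float32)*1000
    r=cv2.minAreaRect(P); print("tin",s[k],r)
    v=im.max(2); cap=((v<70)&(cv2.fillConvexPoly(np.zeros_like(v),cv2.convexHull(px.astype(np.int32)),1)>0)).astype(np.uint8)
    q=np.argwhere(cap); print("cap px",q.mean(0)[::-1],len(q),"->",onz(i,q.mean(0)[::-1],.086,True))
if __name__=="__main__":
    rampfit("w_ramp.png",np.load("ramp_i.npy",allow_pickle=True).item())
    tinfit("w_tin.png",np.load("tin_i.npy",allow_pickle=True).item())
E
python3 meas.py
python3 -c "
import cv2,numpy as np
a=cv2.imread('pics/w_tin.png')[140:220,260:365];b=cv2.imread('pics/scene1.png')[160:240,110:290]
cv2.imwrite('pics/crop.png',np.hstack([cv2.resize(a,(400,305)),cv2.resize(b,(400,305))]))"
```

```text
rails [[ 311   32   37  247 1604]
 [ 240   44   31  140  955]]
ramp centre [ 0.57934436 -0.19426582] size (96.10094451904297, 346.6649169921875) yaw 97.62728
orange n 99 rows 286 293
pred stop top px [315.91367148 285.83654768] orange top-edge median [321. 290.]
tin [ 276  158   73   53 1491] ((517.5731201171875, 332.2250671386719), (48.42277145385742, 76.58114624023438), 80.09284210205078)
cap px [311.07644628 186.6838843 ] 484 -> [0.51768873 0.3313912  0.086     ]
```

View pics/crop.png

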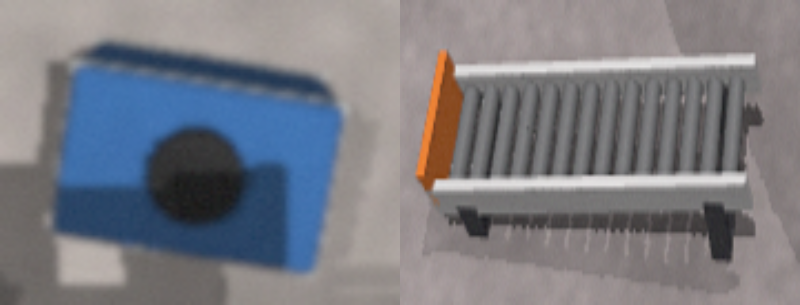

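Crop: the tin's top face is clear, its long axis tilted about -10°. The ramp is clear, with the stop covering the low rail ends, so the visible rails run from about x=-168 to 180 and the centre is shifted by -6 mm. I'll grasp at 48 mm height, which keeps the fingertips above the rails, and lift.

```bash
cat >> h.py <<'E'
def tool(tinx,tinz,s):
    z=-np.array(tinz); y=s*np.cross(tinz,tinx); return np.column_stack([np.cross(y,z),y,z])
def ramp_R(yaw,s):
    a=np.radians(8); u=np.r_[np.cos(yaw),np.sin(yaw)]
    return tool(np.r_[u*np.cos(a),np.sin(a)],np.r_[-u*np.sin(a),np.cos(a)],s)
E
python3 - <<'E'
from h import *
yaw=np.radians(-9.9); t=np.array([.5177,.3318])
for s in(1,-1):
    R=tool([np.cos(yaw),np.sin(yaw),0],[0,0,1.],s); q=robot.ik([*t,.048],R); print(s,q)
    for s2 in(1,-1): print("  ramp",s2,robot.ik([.565,-.12,.14],ramp_R(np.radians(97.6),s2)))
E
```

```text
1 [-0.30767733  0.64928811 -0.42068595  1.75108937  0.34613591  0.81511356
  0.50553806]
  ramp 1 [-0.10542262  0.48907403  0.43476429  1.78443813 -0.39027335  1.00290738
 -2.49207559]
  ramp -1 [ 0.2611237   0.45787259 -0.04392347  1.77129443 -0.13571561  0.96575006
  0.43412463]
-1 [-0.69802374  0.61243811  0.10405632  1.76567141 -0.08606799  0.76788492
 -2.29437262]
  ramp 1 [-0.10542262  0.48907403  0.43476429  1.78443813 -0.39027335  1.00290738
 -2.49207559]
  ramp -1 [ 0.2611237   0.45787259 -0.04392347  1.77129443 -0.13571561  0.96575006
  0.43412463]
```

```bash
python3 - <<'E'
from h import *
yaw=np.radians(-9.9); t=np.array([.5177,.3318])
R=tool([np.cos(yaw),np.sin(yaw),0],[0,0,1.],1)
robot.gripper_to(.078)
robot.move_ptp([*t,.16],R)
print(robot.move_linear([*t,.048],velocity=.1,threshold=8))
robot.gripper_to(.03); s=robot.get_state(); print(s["opening"],s["ee_pos"],s["force"],s["moment"])
robot.move_linear([*t,.22],velocity=.12); s=robot.get_state(); print(s["opening"],s["ee_pos"],s["force"],s["moment"],s["time"])
i,a=shot("wrist"); _,c=shot("scene"); _,b=shot("side")
cv2.imwrite("pics/lift.png",np.hstack([cv2.resize(a,(400,250)),cv2.resize(b,(400,250))]))
E
```

```text
False
0.05173170907005403 [0.51777158 0.33174704 0.04813559] [-0.31079852 -1.62337517  3.39988364] [-0.18860434  0.14047823 -0.01460193]
0.052259587790297525 [0.51746969 0.33163021 0.21927368] [ 0.12914218 -0.84811634 -3.812911  ] [ 0.10073945 -0.05374641  0.04989733] 8.1417
```

View pics/lift.png

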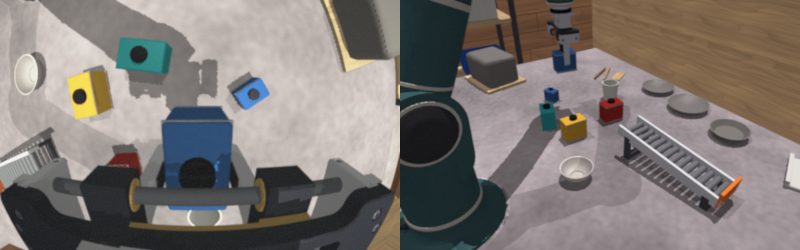

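The lift picture shows the tin held between the pads at 52 mm opening, upright. I'll check the ramp estimate against the unobstructed scene and wrist pictures before placing.

```bash
python3 - <<'E'
from h import *
yaw=np.radians(97.63); u=np.r_[np.cos(yaw),np.sin(yaw)]; n=np.r_[-u[1],u[0]]
c0=np.array([.5793,-.1943])-.006*u; print(c0)
S=robot.camera_info("side"); _,b=shot("side"); out=[]
for im,i,f,(y0,y1,x0,x1) in[(cv2.imread("pics/scene1.png"),robot.camera_info("scene"),0,(150,240,100,300)),(cv2.imread("pics/w_ramp.png"),np.load("ramp_i.npy",allow_pickle=True).item(),1,(20,310,200,400))]:
    k=4 if f==0 else 2
    g=cv2.resize(im[y0:y1,x0:x1],None,fx=k,fy=k)
    for sx in(-.168,.18):
        for sy in(-.047,-.039,.039,.047):
            p=proj(i,np.r_[c0+sx*u+sy*n,.085+.1405*sx],f); p=((p+.5-[x0,y0])*k).astype(int); cv2.circle(g,tuple(map(int,p)),2,(0,0,255),-1)
    out.append(g)
h=580; cv2.imwrite("pics/chk.png",np.hstack([cv2.resize(out[0],(400,180)) if 0 else cv2.copyMakeBorder(cv2.resize(out[0],(400,180)),0,400,0,0,cv2.BORDER_CONSTANT),out[1]])[:h])
E
```

```text
[ 0.58009665 -0.20024688]
```

View pics/chk.png

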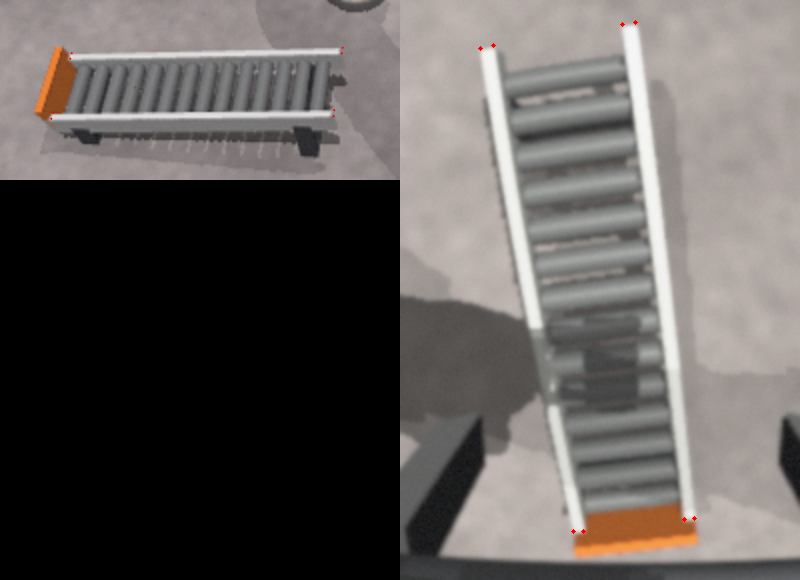

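The predicted rail corners land on the rails in both views, within 1–2 px (about 1–2 mm). Placing now at ramp x = +85 mm.

```bash
python3 - <<'E'
from h import *
yaw=np.radians(97.63); u=np.r_[np.cos(yaw),np.sin(yaw)]; c0=np.array([.5801,-.2002])
R=ramp_R(yaw,-1); nz=-R[:,2]; x=.085
P=np.r_[c0+x*u,.075+.1405*x]+.048*nz
robot.move_ptp(P+.09*nz,R)
robot.move_linear(P+.012*nz,velocity=.1); robot.pause(.3)
f0=robot.get_state()["force"]
hit=robot.move_linear(P-.004*nz,velocity=.015,threshold=2.5); s=robot.get_state()
print(hit,f0,s["force"],"above plan mm",1000*(s["ee_pos"]-P)@nz,s["opening"],s["time"])
_,a=shot("side"); _,b=shot("scene")
cv2.imwrite("pics/place.png",np.hstack([cv2.resize(a[130:350,300:580],(400,314)),cv2.resize(b[120:277,100:300],(400,314))]))
E
```

```text
True [ 0.98882174 -0.41645164 -3.41940387] [-0.46681694 -1.23532968  6.9512436 ] above plan mm -0.11173229081487547 0.05198264805815186 12.0667
```

View pics/place.png

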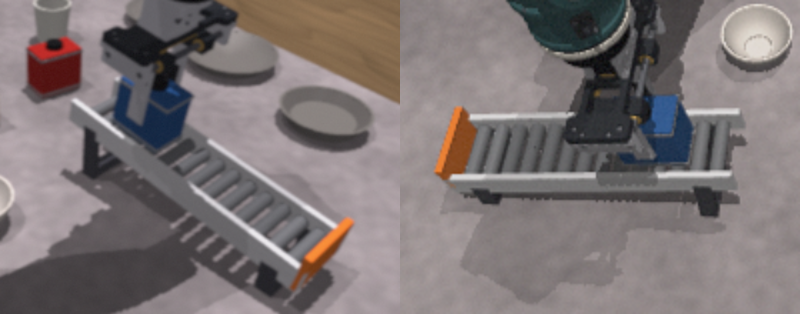

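The tin sits on the rollers on the raised half, between the rails. Contact came at the planned height (-0.1 mm, about 10 N). Releasing.

```bash
python3 - <<'E'
from h import *
robot.gripper_to(.09)
s=robot.get_state(); print(s["opening"],s["force"])
robot.pause(3.5)
R=s["tool_rot"]; robot.move_linear(s["ee_pos"]-.13*R[:,2],velocity=.1)
robot.pause(.5)
_,a=shot("side"); _,b=shot("scene"); 
cv2.imwrite("pics/rel.png",np.hstack([cv2.resize(a[130:350,300:580],(400,314)),cv2.resize(b[120:277,100:300],(400,314))]))
cv2.imwrite("pics/rel_side.png",a); cv2.imwrite("pics/rel_scene.png",b)
print(robot.get_state()["time"])
E
```

```text
0.08996558350200201 [-0.85981418  0.03214738 -0.6788467 ]
18.475
```

View pics/rel.png

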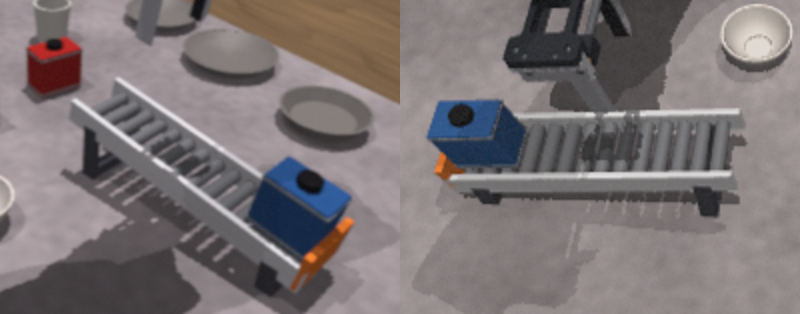

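The tin stands upright at the orange stop. I'll do a quick numeric check of the cap and of stillness, then hand in.

```bash
python3 - <<'E'
from h import *
yaw=np.radians(97.63); u=np.r_[np.cos(yaw),np.sin(yaw)]; c0=np.array([.5801,-.2002]); nz=-ramp_R(yaw,-1)[:,2]
cap=np.r_[c0-.129*u,.057]+.086*nz
for n in("side","scene"):
    i,im=shot(n); old=cv2.imread(f"pics/rel_{n}.png"); p=proj(i,cap); x,y=p.astype(int)
    w=im[y-15:y+16,x-15:x+16].max(2)<60; k,l,s,c=cv2.connectedComponentsWithStats(w.astype(np.uint8)); j=1+np.argmax(s[1:,4])
    print(n,"pred",p,"seen",c[j]+[x-15,y-15],s[j],"diff vs earlier",cv2.absdiff(im,old)[y-40:y+40,x-40:x+40].mean())
robot.sign_off()
E
```

```text
side pred [517.43272944 255.04481222] seen [516.57990868 257.10502283] [  6  10  18  16 219] diff vs earlier 1.1836979166666666
scene pred [129.11024588 175.23273737] seen [129.99056604 177.43396226] [ 10  12  13  11 106] diff vs earlier 2.1577604166666666
the job is handed in; nothing more can be done
```

The blue glaze tin is resting against the orange stop, and the job is handed in at about 19 s on the robot's clock, against the 38 s limit.

I gripped the tin across its 52 mm width and pitched it 8° to match the slope. It was set down softly at ramp x = +85 mm, with contact at the planned height and about 10 N. I then opened the gripper; the tin rolled down by itself, and I lifted the gripper clear.

- **Position at the stop:** the last pictures show the tin upright against the stop. The cap is within about 2 px (a few mm) of where a tin at home should have it, in both fixed cameras.
- **At rest:** the two pictures taken just before hand-in differ little around the tin (mean 1–2 grey levels), so it appears to be still. I did not measure motion any other way.
- **Other tins:** nothing I did touched the yellow or red tin. The red one is in place in the last side view. The yellow one was last seen in place just after the lift, and I did not re-measure either.

No check failed or disagreed.

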